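Clamp a steel block with the bench crank clamp

TASK

Stand the tall steel block upright on the bed of the crank clamp between its two jaws, with its 42 mm width pointing from jaw to jaw, and let go of it. Then take the crank by its loose orange sleeve and, keeping the sleeve between the fingers the whole time the crank turns, wind it clockwise (seen from above) until the block is held tight against the back jaw: stop as soon as the crank has clearly stiffened, do not force it, or the block is marked. Let go and leave the paste tin, the copper nozzle and the knob weight where they stand.

Things in the scene. Friction and masses are not known exactly. Their poses are not given: they have to be found in the camera images.
- clamp: Green and grey crank clamp fixed on the table; bed plate 130 (x) by 280 (y) by 16 mm thick. Origin: on the table, midway across the bed; x across the bed, y along it from the back jaw (-y end) to the green gearbox and crank (+y end; gearbox y = 87 to 163 mm, 87 mm high), z up. Fixed back jaw: its face at about y = -50 mm, up to 6 mm either way; both jaws are 80 mm wide, tops 33 mm above the bed.
- bed (a point): Point on top of the bed (16 mm above the table) at the clamp's x = 0, y = 0; axes as the clamp's.
- jaw: Moving jaw's bright face plate, 80 x 8 x 32 mm. Origin: middle of the lower edge of its clamping face, level with the bed; axes as the clamp's; the face looks along the clamp's -y, the way it moves: 6 mm for each radian of the crank. It sits on a stiff spring, 25 N per mm. At the start it is 65 to 90 mm from the back jaw; clamping the block takes 4 to 8.5 rad of crank.
- block_mid (a point): Centre of the loose tall steel block, 30 mm (its x) by 42 mm (its y) by 90 mm (z, upright), 0.55 to 0.9 kg, half-way up (45 mm above its foot). It starts standing on the table to the right of the clamp. A half turn makes no difference.
- block: The same block; origin at the centre of its underside, axes as for its centre point.
- crank_axis (a point): Point on the crank's vertical axis at the height of the middle of the sleeve, 139 mm above the table; it sits at x = 0, y = 125 mm of the clamp.
- sleeve_mid (a point): Middle of the crank's orange grip sleeve: an upright cylinder 24 mm in diameter and 50 mm long (114 to 164 mm above the table) that spins freely on its pin, 55 mm from the crank axis. The pin's small cap ends 4 mm above it; the steel crank arm runs below it. The sleeve goes round with the crank; the hand need not turn.
- crank (a joint): Crank angle in rad, growing clockwise seen from above, which closes the jaw; 12 at most. Running free it takes about 8 N at the sleeve, friction that holds it wherever it is left. Once the block is pressed on the back jaw the sleeve needs 0.11 N more per newton of clamping: about 3 to 4 N more than running free is right (30 N clamping; 12 to 65 N will do).
- tin_mid (a point): Middle of the black paste tin, 56 mm wide, 62 mm high (bystander).
- nozzle_mid (a point): Middle of the upright copper nozzle, 22 mm wide, 66 mm high (bystander).
- weight_mid (a point): Middle of the steel knob weight, 52 mm wide, 84 mm high (bystander).
There are look-alikes about, which are no part of the job. What is shaped like the block but turquoise or yellow is not meant.

How it is judged:
By the outcome, as a careful person would: the job done as asked, in the order asked, and still so for the second after the job is handed in, with the robot touching nothing.
It also fails if it takes over 72 s, if anything falls off the work surface, if the arm or the gripper's body presses on something with over 40 N, if the wrist force passes 120 N, or if a joint passes its speed limit or range.

ROBOT

A 6-joint arm with a two-finger parallel gripper is mounted at the origin on a cart in front of the work surface, level with it; the furniture and walls round the work are solid. World frame = base frame: x ahead of the robot, y to its left, z up, the work surface at z = 0. Lengths are in m, angles in degrees, forces in N, time in s.
With the tool pointing down it reaches from about 0.275 to 0.975 m from the base axis. Payload 8.4 kg.
Tool frame: the origin (TCP) lies midway between the tips of the shut fingers; the grasp point (between the pads) lies 19 mm behind it; z points along the fingers, x is the direction in which the jaws open and shut, and the axes are right-handed (so a half turn about z gives the same grasp; the last joint's range is limited). The gripper opens to 92 mm and grips with 3 to 60 N. Pads are 20 mm wide; open, the fingers measure 128 mm over their backs; the gripper's body (75 mm by 189 mm) begins 69 mm behind the grasp point.
Start: joints at [72.112, 20.225, 93.587, -0, 66.188, -0.138], TCP at [0.191, 0.595, 0.215] pointing down, gripper open.
Joint ranges: [-150.9, 150.9], [-52.94, 120.26], [3.33, 152.33], [-74.26, 254.26], [0, 154.13], [-172.89, 172.89]. Speed limits (degrees/s): [127.2, 127.2, 159.86, 180, 180, 180].

INTERFACE

Orientations are given as a 3x3 rotation matrix whose columns are the frame's x, y, z axes.
In Python, from cell import robot, cams gives the robot as it stands. Calls block until the motion is done:
- robot.movep(position, orientation): joint-space move of the TCP to a pose.
- robot.move_straight(position, max_speed=0.15, rotation=None): straight line of the TCP; rotation=None keeps the orientation; max_speed is the mean speed in m/s.
- robot.move_joints(angles): joint-space move.
- robot.open_jaws() and robot.gripper_close(effort=None): open the fingers fully, or close them until they stop; effort is the grip in N (None keeps the last).
- robot.dwell(seconds).
- robot.inverse_kinematics(position, orientation): joint angles nearest the present ones, or None.
- robot.read_state(): the state.
- cams.capture(name): name is "scene" or "top" or "wrist"; returns the picture (400x640x3 uint8, red, green, blue); there is no depth.
- cams.calibration(name): a dict with "fx", "fy", "cx", "cy" (pixels), "dist_coeffs" ([k1, k2, p1, p2, k3] as OpenCV has them; the pictures are not rectified), "world_from_camera" (4x4, takes a point from camera to world coordinates); the wrist camera has in their place "mount" (4x4, takes a point from camera to tool coordinates, whose origin is the TCP and whose axes are the tool frame's). Camera axes: x right, y down, z forward; pixel columns grow to the right and rows downward; lengths in m; the calibration is good to about 2 mm. A picture is of the moment at which its call begins: read the wrist's pose just before it. calibration takes no time and is no camera call.
A pose or a line that the arm cannot do raises robot.MotionError and nothing moves.
- robot.sign_off(): hands the job in, once; it reports no verdict.
The state is a dict: "time": time; "joint_pos": joint angles; "dq": joint speeds; "joint_efforts": joint torques, N m; "ee_pos": TCP position; "tcp_rot": TCP orientation; "force": force on the tool from outside, world axes, zero at the start; "moment": the same for the moment, N m; "width": finger opening in m.
Only numpy, scipy, OpenCV 4.12 (cv2) and the standard library are available. Lean on these libraries where they do the work, as an engineer would, in place of code of your own. Each camera call takes 0.05 s, during which the arm holds its last target.

## Working session

There is one attempt and no reset: what is moved stays moved. The work goes in short steps, each a Python script; the robot and the scene stay as the last script left them, time stands still between calls to the robot, and variables do not carry over. Pictures are saved under pics/ and viewed, and the job is handed in when it is done.

```bash
mkdir -p pics; ls
python3 - <<'E'
from cell import robot,cams
import cv2,numpy as np
np.set_printoptions(precision=4,suppress=True)
s=robot.read_state();print(s['time'],s['ee_pos'],s['tcp_rot'],s['force'],s['width'])
for n in ['scene','top','wrist']:
    im=cams.capture(n);cv2.imwrite(f'pics/{n}0.png',im[:,:,::-1])
    print(n,cams.calibration(n))
E
```

```text
pics
0.0 [0.1904 0.5948 0.2139] [[ 0.3048  0.9524 -0.0004]
 [ 0.9524 -0.3048 -0.0013]
 [-0.0013  0.     -1.    ]] [-0.2204  0.7052 -0.5805] 0.09173667055888396
scene {'fx': 485.9913070035919, 'fy': 485.9913070035919, 'cx': 323.2248776947995, 'cy': 195.77817724459143, 'dist_coeffs': array([-0.1448,  0.    ,  0.    ,  0.    ,  0.    ]), 'world_from_camera': array([[ 0.797 , -0.2684,  0.541 , -0.0525],
       [-0.6036, -0.383 ,  0.6992, -0.9246],
       [ 0.0196, -0.8839, -0.4673,  0.681 ],
       [ 0.    ,  0.    ,  0.    ,  1.    ]])}
top {'fx': 404.7242416407724, 'fy': 404.7242416407724, 'cx': 325.2294296225936, 'cy': 194.53541448291892, 'dist_coeffs': array([-0.044,  0.   ,  0.   ,  0.   ,  0.   ]), 'world_from_camera': array([[-0.0215, -0.9824,  0.1857,  0.3815],
       [-0.9995,  0.0172, -0.0247, -0.0802],
       [ 0.0211, -0.1862, -0.9823,  1.2814],
       [ 0.    ,  0.    ,  0.    ,  1.    ]])}
wrist {'fx': 306.21261720310565, 'fy': 306.21261720310565, 'cx': 318.3227548592416, 'cy': 199.38204940032182, 'dist_coeffs': array([-0.025,  0.   ,  0.   ,  0.   ,  0.   ]), 'mount': array([[ 1.    , -0.0009,  0.001 , -0.0003],
       [ 0.0006,  0.9715,  0.237 , -0.0653],
       [-0.0012, -0.237 ,  0.9715, -0.1704],
       [ 0.    ,  0.    ,  0.    ,  1.    ]])}
```

View pics/scene0.png

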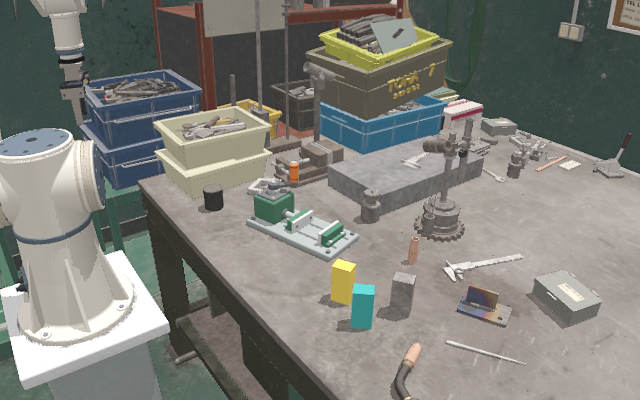

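View pics/top0.png

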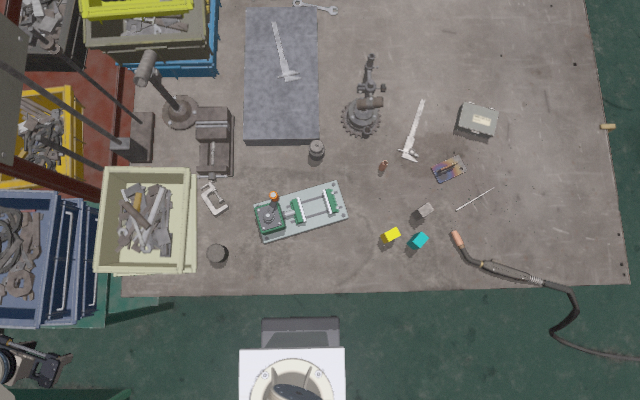

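View pics/wrist0.png

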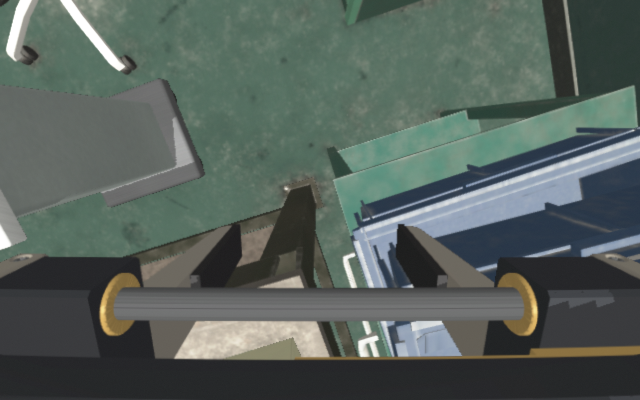

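Candidates for the block: grey block at scene (403,296) / top (425,210); yellow at scene (343,282) / top (392,235); turquoise at scene (362,306) / top (419,241). The description says steel, so I choose the grey one. The crank sleeve is orange at scene (294,171) / top (274,195). The nozzle, at top (382,165), is a copper look-alike. I'll check close crops next.

Run:
```python
import cv2,numpy as np
t=cv2.imread('pics/top0.png');s=cv2.imread('pics/scene0.png')
cv2.imwrite('pics/c1.png',cv2.resize(t[170:260,240:360],None,fx=6.5,fy=6.5,interpolation=cv2.INTER_CUBIC))
cv2.imwrite('pics/c2.png',cv2.resize(t[190:260,370:450],None,fx=8,fy=8,interpolation=cv2.INTER_CUBIC))
cv2.imwrite('pics/c3.png',cv2.resize(s[150:350,240:440],None,fx=3,fy=3,interpolation=cv2.INTER_CUBIC))
```

```text
(no output)
```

View pics/c1.png

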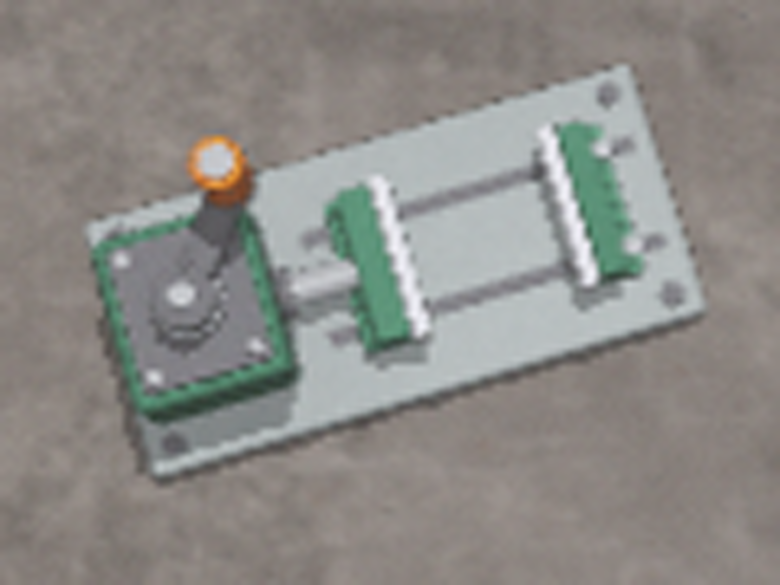

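View pics/c2.png

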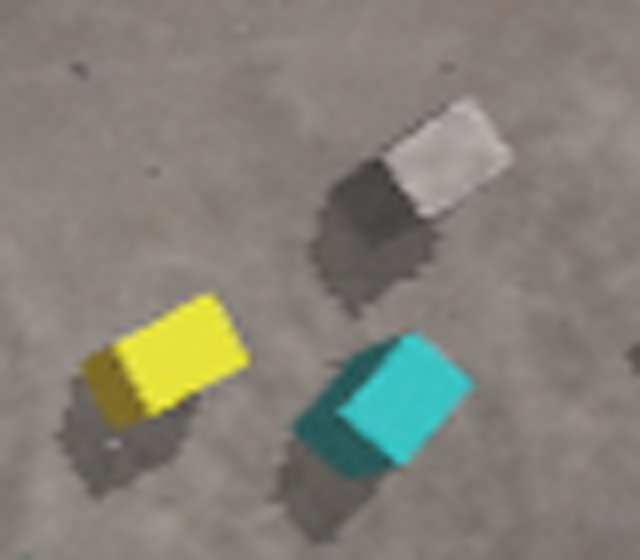

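View pics/c3.png

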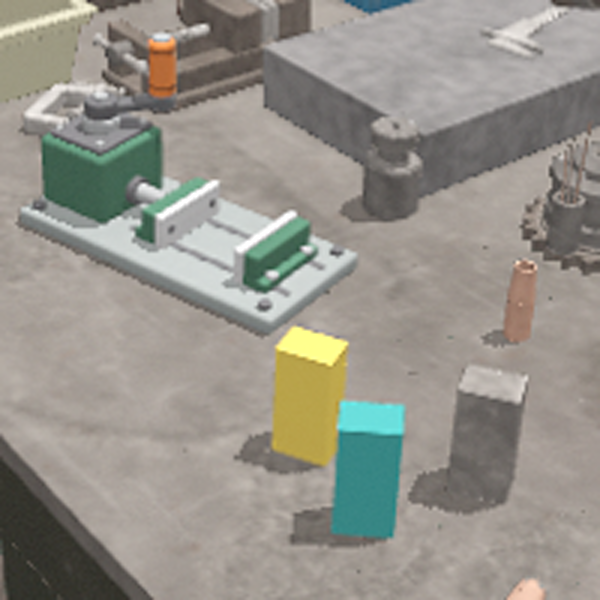

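```bash
cat > h.py <<'E'
import numpy as np,cv2
from scipy.optimize import least_squares
np.set_printoptions(precision=4,suppress=True)
def ray(cal,uv,T):
    K=np.array([[cal['fx'],0,cal['cx']],[0,cal['fy'],cal['cy']],[0,0,1]])
    p=cv2.undistortPoints(np.array(uv,float).reshape(-1,1,2),K,cal['dist_coeffs']).reshape(-1,2)
    d=np.c_[p,np.ones(len(p))]@T[:3,:3].T
    return T[:3,3],d
def onplane(cal,uv,z,T=None):
    T=cal['world_from_camera'] if T is None else T
    o,d=ray(cal,uv,T); s=(z-o[2])/d[:,2]
    return o+d*s[:,None]
def proj(cal,P,T=None):
    T=cal['world_from_camera'] if T is None else T
    K=np.array([[cal['fx'],0,cal['cx']],[0,cal['fy'],cal['cy']],[0,0,1]])
    Ti=np.linalg.inv(T)
    return cv2.projectPoints(np.array(P,float).reshape(-1,1,3),cv2.Rodrigues(Ti[:3,:3])[0],Ti[:3,3],K,cal['dist_coeffs'])[0].reshape(-1,2)
def wristT(st,cal):
    T=np.eye(4);T[:3,:3]=st['tcp_rot'];T[:3,3]=st['ee_pos'];return T@cal['mount']
def fit2d(model,world):
    # rigid 2D fit: world = R model + t
    m=np.array(model,float)[:,:2];w=np.array(world)[:,:2]
    mc,wc=m.mean(0),w.mean(0);H=(m-mc).T@(w-wc);th=np.arctan2(H[0,1]-H[1,0],H[0,0]+H[1,1])
    R=np.array([[np.cos(th),-np.sin(th)],[np.sin(th),np.cos(th)]]);t=wc-R@mc
    return th,t,(m@R.T+t-w)
def down(yaw): # tool x axis at yaw in world, z down
    c,s=np.cos(yaw),np.sin(yaw)
    return np.array([[c,s,0],[s,-c,0],[0,0,-1.]])
E
python3 - <<'E'
from h import *
from cell import cams
c=cams.calibration('top')
def cr(l,o,f): return [((u+.5)/f-.5+o[0],(v+.5)/f-.5+o[1]) for u,v in l]
bed=onplane(c,cr([(88,222),(627,68),(703,308),(155,468)],(240,170),6.5),.016)
print(bed,np.linalg.norm(np.diff(bed,axis=0),axis=1))
# clamp +y toward gearbox (image left). x = y cross z; 
m=[(.065,.14),(.065,-.14),(-.065,-.14),(-.065,.14)]
th,t,r=fit2d(m,bed);print('clamp',np.degrees(th),t,r)
R=np.array([[np.cos(th),-np.sin(th)],[np.sin(th),np.cos(th)]])
sl=onplane(c,cr([(216,161)],(240,170),6.5),.168);ax=t+R@[0,.125];d=sl[0,:2]-ax
print('sleeve',sl,'axis',ax,np.linalg.norm(d),np.degrees(np.arctan2(d[1],d[0])))
jt=onplane(c,cr([(377,178),(430,332),(540,128),(588,282)],(240,170),6.5),.049)
print('jaws clampframe',(jt[:,:2]-t)@R)
b=onplane(c,cr([(470,97),(515,158),(430,217),(383,160)],(370,190),8),.09)
print(b,np.linalg.norm(np.diff(b,axis=0),axis=1))
for f,cc in(('y',[(213,292),(250,357),(148,418),(112,345)]),('t',[(412,332),(473,384),(403,466),(336,411)])):
    print(f,onplane(c,cr(cc,(370,190),8),.09).mean(0))
v=(b[1]-b[2]);print('block',b.mean(0),'42axis yaw',np.degrees(np.arctan2(v[1],v[0])))
v=(b[1]-b[0]);print('30axis yaw',np.degrees(np.arctan2(v[1],v[0])))
for n,p,z in(('tin',(217,247),.062),('noz',(383,162),.066),('wt',(316,146),.084)): print(n,onplane(c,[p],z))
E
```

```text
[[ 0.5951  0.1166  0.016 ]
 [ 0.6674 -0.1477  0.016 ]
 [ 0.5475 -0.1814  0.016 ]
 [ 0.4753  0.0834  0.016 ]] [0.274  0.1246 0.2745]
clamp 15.335227395879116 [ 0.5713 -0.0323] [[ 0.0019  0.0033]
 [ 0.0036 -0.0024]
 [-0.0018 -0.003 ]
 [-0.0036  0.0022]]
sleeve [[0.5951 0.0383 0.168 ]] axis [0.5383 0.0883] 0.07564519085118454 -41.30707823419207
jaws clampframe [[ 0.0375 -0.0032]
 [-0.0404 -0.007 ]
 [ 0.039  -0.0846]
 [-0.0387 -0.0853]]
[[ 0.5794 -0.4202  0.09  ]
 [ 0.5559 -0.4357  0.09  ]
 [ 0.5342 -0.4019  0.09  ]
 [ 0.5561 -0.3856  0.09  ]] [0.0282 0.0401 0.0273]
y [ 0.4855 -0.3056  0.09  ]
t [ 0.467  -0.3886  0.09  ]
block [ 0.5564 -0.4108  0.09  ] 42axis yaw -57.302223159791865
30axis yaw -146.62694813986195
tin [[0.4582 0.216  0.062 ]]
noz [[ 0.7114 -0.2931  0.066 ]]
wt [[ 0.7606 -0.0851  0.084 ]]
```

The choice is confirmed in the crop: the grey steel block is at crop (448,157), top (425,210). The bed's midpoint isn't the clamp origin along y, because the jaws measure about 35 mm off. I'll refine this from above with the wrist camera.

```bash
cat > s1.py <<'E'
from h import *
from cell import robot,cams
import pickle
p=robot.read_state()['ee_pos']
robot.move_straight([p[0],p[1],.36],max_speed=.4)
robot.movep([.587,-.09,.30],down(np.radians(15.3)))
st=robot.read_state();im=cams.capture('wrist');cv2.imwrite('pics/w1.png',im[:,:,::-1]);pickle.dump(st,open('w1.pkl','wb'))
print(st['time'],st['ee_pos'],st['joint_pos'])
y=down(np.radians(33.4))[:,1]
t=np.array([.556,-.411,.25])+.075*y
robot.movep(t,down(np.radians(33.4)))
st=robot.read_state();im=cams.capture('wrist');cv2.imwrite('pics/w2.png',im[:,:,::-1]);pickle.dump(st,open('w2.pkl','wb'))
print(st['time'],st['ee_pos'],st['joint_pos'],st['force'])
E
python3 s1.py
```

```text
3.4583 [ 0.5872 -0.0892  0.3001] [ -8.7937  13.4923  91.8173   0.0112  74.6819 -24.1572]
4.95 [ 0.5979 -0.4725  0.2504] [-38.4454  31.1944  72.0498   0.027   76.7427 -71.8877] [-0.2562  0.4052  0.6995]
```

View pics/w1.png

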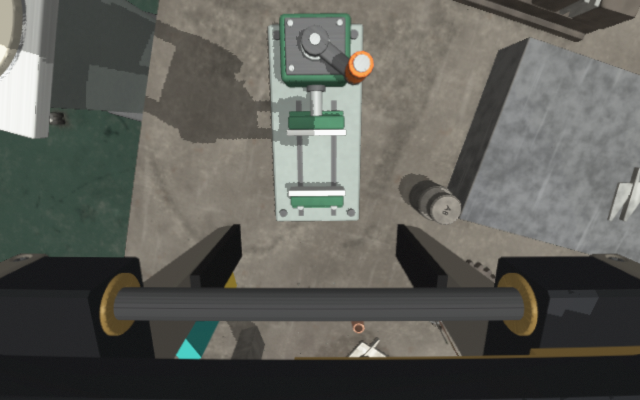

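View pics/w2.png

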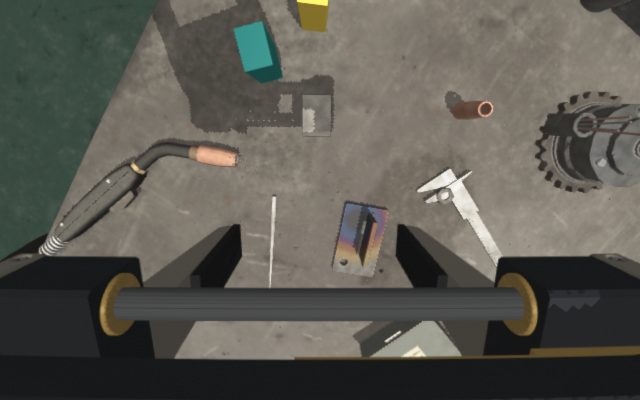

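w1 shows the whole clamp: bed x 270–360, crank hub (315,39), sleeve cap (361,63) and jaws at rows 132 and 190. w2 shows the grey block at (317,115), with turquoise at (258,50), yellow at (313,10) and the nozzle at (484,109). I'll zoom in to get corners.

Run:
```python
import cv2
a=cv2.imread('pics/w1.png');b=cv2.imread('pics/w2.png')
cv2.imwrite('pics/d1.png',cv2.resize(a[0:120,255:385],None,fx=5,fy=5,interpolation=cv2.INTER_CUBIC))
cv2.imwrite('pics/d2.png',cv2.resize(a[100:230,255:385],None,fx=4.5,fy=4.5,interpolation=cv2.INTER_CUBIC))
cv2.imwrite('pics/d3.png',cv2.resize(b[70:150,270:370],None,fx=7,fy=7,interpolation=cv2.INTER_CUBIC))
```

```text
(no output)
```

View pics/d1.png

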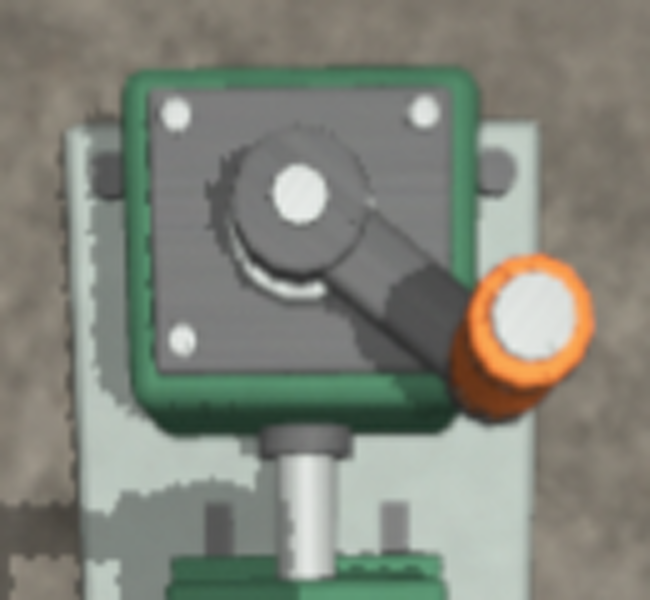

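View pics/d2.png

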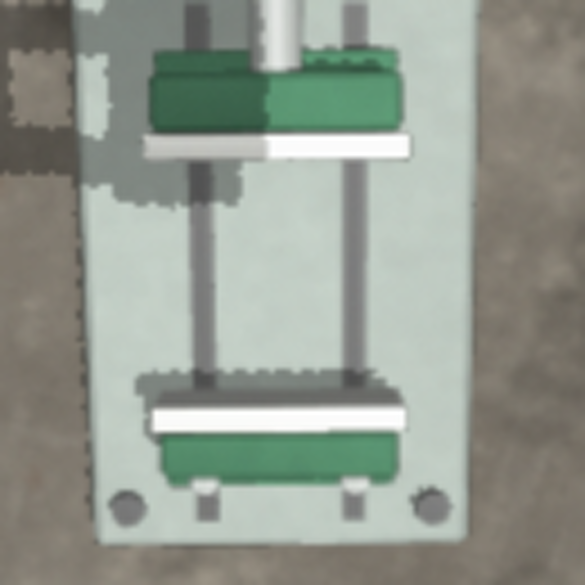

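View pics/d3.png

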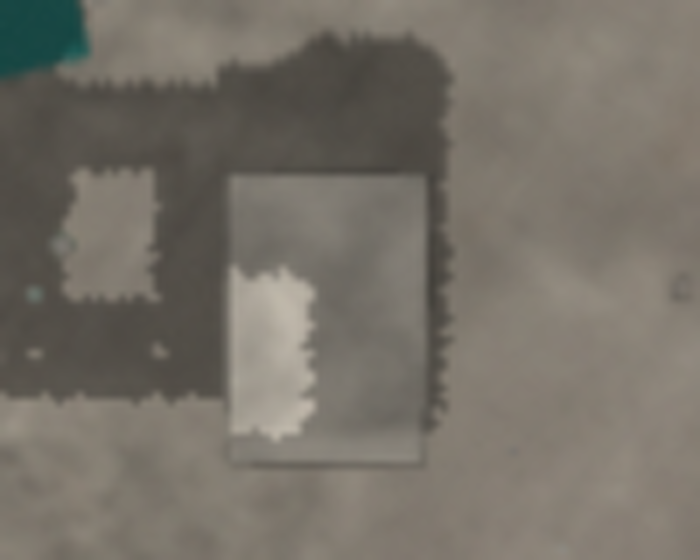

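```bash
cat > meas.py <<'E'
from h import *
from cell import cams
import pickle
c=cams.calibration('wrist');ct=cams.calibration('top');cs=cams.calibration('scene')
def cr(l,o,f): return [((u+.5)/f-.5+o[0],(v+.5)/f-.5+o[1]) for u,v in l]
T1=wristT(pickle.load(open('w1.pkl','rb')),c);T2=wristT(pickle.load(open('w2.pkl','rb')),c)
b=onplane(c,cr([(228,174),(428,174),(425,465),(230,465)],(270,70),7),.09,T2)
print('block',b.mean(0),np.linalg.norm(np.diff(b,axis=0),axis=1),[np.degrees(np.arctan2(*(v[1::-1]))) for v in (b[1]-b[0],b[2]-b[3],b[0]-b[3],b[1]-b[2])])
bed=onplane(c,cr([(68,122),(538,120)],(255,0),5)+cr([(466,540),(100,543)],(255,100),4.5),.016,T1)
print(np.linalg.norm(np.diff(bed,axis=0),axis=1))
m=[(-.065,.175),(.065,.175),(.065,-.105),(-.065,-.105)]
th,t,r=fit2d(m,bed);print('clamp',np.degrees(th),t,r)
R=np.array([[np.cos(th),-np.sin(th)],[np.sin(th),np.cos(th)]])
f=lambda P:(np.array(P)[:,:2]-t)@R
gb=onplane(c,cr([(125,70),(478,70)],(255,0),5),.087,T1);print('gbx far corners',f(gb))
j=onplane(c,cr([(143,158),(411,158),(152,406),(406,404)],(255,100),4.5),.049,T1);print('jaw',f(j))
j=onplane(c,cr([(143,158),(411,158),(152,406),(406,404)],(255,100),4.5),.048,T1);
for z in(.125,.13,.135):print('hub',f(onplane(c,cr([(299,192)],(255,0),5),z,T1)))
s=onplane(c,cr([(535,316)],(255,0),5),.168,T1);s2=onplane(c,cr([(531,320)],(255,0),5),.164,T1)
print('sleeve',s,f(s),s2,f(s2))
# scene camera check
q=[(160,37)];
E
python3 meas.py
```

```text
block [ 0.5555 -0.4106  0.09  ] [0.0294 0.042  0.0295] [np.float64(33.400888536662585), np.float64(33.39423182068554), np.float64(123.13922186287016), np.float64(123.2973723575144)]
[0.127  0.2767 0.1264]
clamp 15.88654418619373 [ 0.5788 -0.0651] [[-0.0016  0.0007]
 [ 0.001   0.0022]
 [ 0.002  -0.0009]
 [-0.0014 -0.0021]]
gbx far corners [[-0.0399  0.1636]
 [ 0.0401  0.1628]]
jaw [[-0.0404  0.0276]
 [ 0.0399  0.0268]
 [-0.0402 -0.0484]
 [ 0.0392 -0.0485]]
hub [[-0.0005  0.1279]]
hub [[-0.0005  0.1266]]
hub [[-0.0004  0.1253]]
sleeve [[0.5941 0.0385 0.168 ]] [[0.0431 0.0955]] [[0.5939 0.0385 0.164 ]] [[0.0429 0.0955]]
```

Both views agree to within about 2 mm. Block: (0.5555, −0.4106), yaw 33.4°. Clamp origin: (0.579, −0.065), yaw about 15.8°. The back jaw is at y=−48.5 mm and the moving jaw at +27 mm. Next I'll grasp the block.

```bash
cat > s2.py <<'E'
from h import *
from cell import robot,cams
R=down(np.radians(33.35))
robot.movep([.5555,-.4106,.15],R)
robot.move_straight([.5555,-.4106,.046],max_speed=.12)
s=robot.read_state();print(s['time'],s['ee_pos'],s['force'])
robot.gripper_close(40)
s=robot.read_state();print(s['time'],s['width'],s['force'])
robot.move_straight([.5555,-.4106,.19],max_speed=.15)
robot.dwell(.2)
s=robot.read_state();print(s['time'],s['width'],s['force'],s['moment'])
im=cams.capture('scene');cv2.imwrite('pics/s2.png',im[100:380,220:500,::-1].repeat(2,0).repeat(2,1))
im=cams.capture('wrist');cv2.imwrite('pics/w3.png',im[:,:,::-1])
E
python3 s2.py
```

```text
6.5833 [ 0.5561 -0.411   0.0469] [ 0.4358 -0.3802  0.2758]
7.5417 0.029527837283425333 [-0.8175  0.5637  0.6045]
8.85 0.02986395321908108 [-0.185  -0.2233 -5.6359] [-0.0393  0.0192 -0.0397]
```

View pics/s2.png

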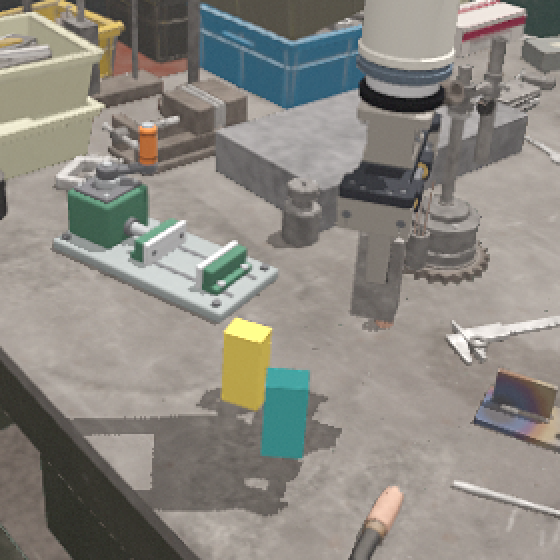

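View pics/w3.png

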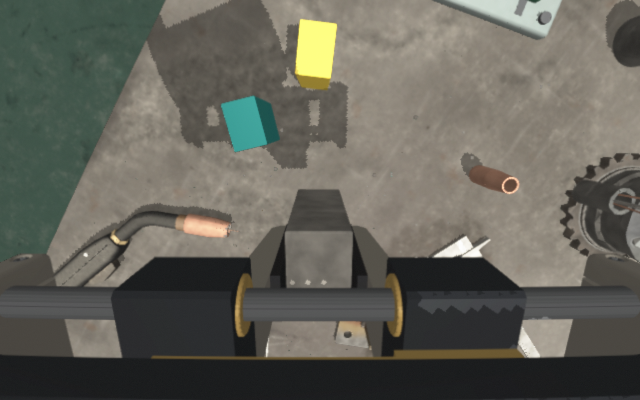

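The block is held squarely (width 29.9 mm, about 6 N); the picture shows it upright in the fingers. Next I'll carry it to the clamp.

```bash
cat > s3.py <<'E'
from h import *
from cell import robot,cams
R=down(np.radians(15.8)); x,y=.5847,-.0858
robot.movep([x,y,.19],R)
s=robot.read_state();f0=s['force'];print(s['time'],s['ee_pos'],s['force'])
robot.move_straight([x,y,.0665],max_speed=.12)
z=.0665
while z>.0595:
    z-=.0007
    robot.move_straight([x,y,z],max_speed=.02)
    s=robot.read_state();df=s['force']-f0
    if df[2]>4: break
print(s['time'],z,s['ee_pos'],df)
im=cams.capture('wrist');cv2.imwrite('pics/w4.png',im[:,:,::-1])
im=cams.capture('scene');cv2.imwrite('pics/s4.png',im[100:300,200:420,::-1].repeat(3,0).repeat(3,1))
im=cams.capture('top');cv2.imwrite('pics/t4.png',im[160:260,230:370,::-1].repeat(5,0).repeat(5,1))
E
python3 s3.py
```

```text
10.1833 [ 0.585  -0.0867  0.1902] [ 0.7435 -0.7314 -5.6038]
13.1167 0.061599999999999974 [ 0.5848 -0.0858  0.0619] [-1.8824  1.1683  5.35  ]
```

View pics/s4.png

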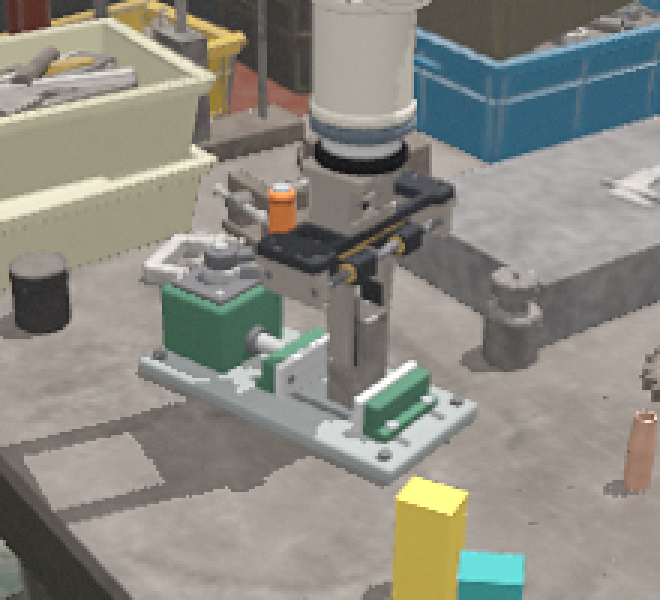

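View pics/w4.png

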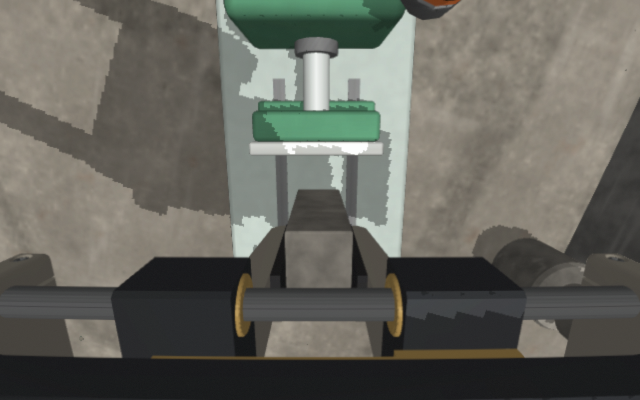

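The block is on the bed between the jaws, upright, with contact at about 5 N. I'll release it and check.

```bash
cat > s4.py <<'E'
from h import *
from cell import robot,cams
import pickle
robot.open_jaws()
x,y=.5847,-.0858
robot.move_straight([x,y,.22],max_speed=.25)
robot.movep([.587,-.09,.30],down(np.radians(15.8)))
s=robot.read_state();print(s['time'],s['force'],s['width'])
im=cams.capture('wrist');cv2.imwrite('pics/w5.png',im[:,:,::-1]);pickle.dump(s,open('w5.pkl','wb'))
cv2.imwrite('pics/w5c.png',cv2.resize(im[0:240,230:410,::-1],None,fx=2.5*1,fy=2.5,interpolation=cv2.INTER_CUBIC))
im=cams.capture('scene');cv2.imwrite('pics/s5.png',im[140:290,230:380,::-1].repeat(4,0).repeat(4,1))
E
python3 s4.py
```

```text
15.475 [ 0.1251  1.1342 -0.4754] 0.09191514915431477
```

View pics/w5c.png

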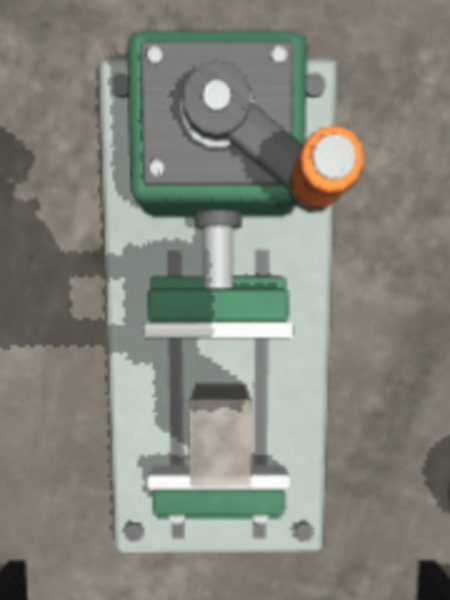

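View pics/s5.png

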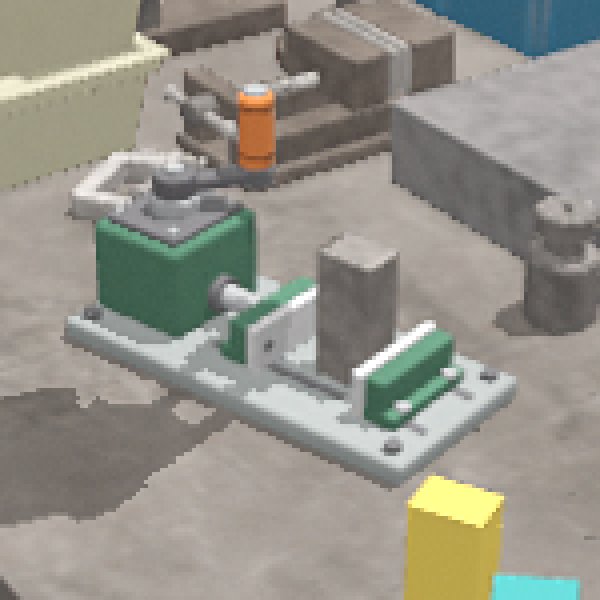

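The block stands square between the jaws near the back jaw (crop 190–250, 385–483). Next comes the crank, and first I'll check the hub height for fingertip clearance.

Run:
```python
from h import *
from cell import cams
import pickle
th=np.radians(15.8);t=np.array([.5788,-.0651]);R=np.array([[np.cos(th),-np.sin(th)],[np.sin(th),np.cos(th)]])
ax=t+R@[0,.125];print(ax)
cs=cams.calibration('scene');cw=cams.calibration('wrist');T=wristT(pickle.load(open('w5.pkl','rb')),cw)
for z in(.087,.105,.115,.125,.135): print(z,(proj(cs,[[*ax,z]])-[230,140])*4,(proj(cw,[[*ax,z]],T)-[230,0])*2.5)
w=onplane(cw,[(230+(334+.5)/2.5-.5,(156+.5)/2.5-.5)],.168,T);print('sleeve',w)
for p in ([.594,.0385,.168],[.594,.0385,.114],[.594,.0385,.139]):print((proj(cs,[p])-[230,140])*4)
```

```text
[0.5448 0.0552]
0.087 [[181.1648 207.2657]] [[217.2133 122.9683]]
0.105 [[180.45   182.9851]] [[217.0081 113.1031]]
0.115 [[180.0527 169.3596]] [[216.8847 107.1675]]
0.125 [[179.6553 155.6362]] [[216.7536 100.8693]]
0.135 [[179.2579 141.8145]] [[216.6143  94.1743]]
sleeve [[0.5941 0.0388 0.168 ]]
[[255.9013  86.4134]]
[[256.5326 160.9979]]
[[256.2371 126.8188]]
```

```bash
cat > crank.py <<'E'
from h import *
from cell import robot,cams
import pickle,os
Z=.128
def run(a_from,a_to,step,C,r,phi0,R,f0,stopF=None,speed=.06,fmax=25):
    log=[];a=a_from
    while a<a_to-1e-6:
        a=min(a+step,a_to);ph=phi0-a
        robot.move_straight([C[0]+r*np.cos(ph),C[1]+r*np.sin(ph),Z],max_speed=speed,rotation=R)
        s=robot.read_state();F=s['force']-f0
        tg=np.array([np.sin(ph),-np.cos(ph)]);rd=np.array([np.cos(ph),np.sin(ph)])
        ft=-F[:2]@tg;fr=F[:2]@rd
        log.append([a,s['time'],ft,fr,F[2],s['ee_pos'][0],s['ee_pos'][1],s['width']*1e3])
        if np.linalg.norm(F)>fmax: print('FMAX');break
        if stopF and stopF(np.array(log)): print('STOP');break
    return np.array(log)
E
cat > s5.py <<'E'
from crank import *
C=np.array([.5436,.0574]);S=np.array([.5941,.0387])
d=S-C;r=np.hypot(*d);phi0=np.arctan2(d[1],d[0]);print(r,np.degrees(phi0))
R=down(phi0)
robot.movep([S[0],S[1],.215],R)
robot.move_straight([S[0],S[1],Z],max_speed=.1)
robot.dwell(.1);s=robot.read_state();f0=s['force'];print(s['time'],s['ee_pos'],f0,s['joint_pos'])
im=cams.capture('wrist');cv2.imwrite('pics/w6.png',im[:,:,::-1])
robot.gripper_close(35)
s=robot.read_state();print(s['time'],s['ee_pos'],s['force']-f0,s['width'])
pickle.dump((C,r,phi0,R,f0),open('cr.pkl','wb'))
im=cams.capture('wrist');cv2.imwrite('pics/w7.png',im[:,:,::-1])
E
python3 s5.py
```

```text
0.05385109098244899 -20.319441519799444
17.5167 [0.5946 0.0387 0.1288] [ 0.6641 -0.1052 -0.036 ] [  3.5836  22.9784 101.6232  -0.0012  55.3215  23.9001]
18.6083 [0.5933 0.039  0.1279] [-5.3489  2.1003  3.8941] 0.023345806513023423
```

View pics/w7.png

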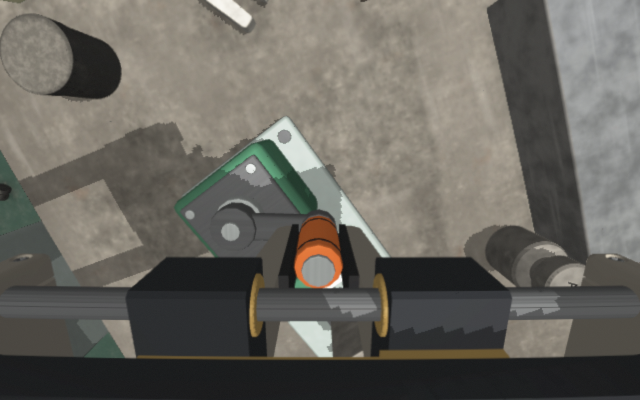

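The sleeve is between the pads (318,245), with only slight radial preload. I'll begin winding.

```bash
cat > s6.py <<'E'
from crank import *
C,r,phi0,R,f0=pickle.load(open('cr.pkl','rb'))
L=run(0,1.5,.15,C,r,phi0,R,f0)
pickle.dump(L,open('L1.pkl','wb'));print(L)
E
python3 s6.py
```

```text
[[ 0.15   18.9417  3.1984 -6.2414  3.1084  0.5901  0.0322 23.1613]
 [ 0.3    19.225   2.9759 -8.1002  2.5535  0.5858  0.0257 23.3546]
 [ 0.45   19.5083  3.7247 -8.9096  2.6847  0.5806  0.0199 23.3709]
 [ 0.6    19.7917  3.7294 -7.9394  0.3517  0.5746  0.0148 23.2876]
 [ 0.75   20.075   3.2935 -9.2075 -0.3816  0.5681  0.0107 23.4979]
 [ 0.9    20.3583  2.9211 -7.8068 -1.9179  0.5609  0.0075 23.6691]
 [ 1.05   20.6417  3.2245 -7.0268 -2.6512  0.5535  0.0054 23.771 ]
 [ 1.2    20.925   2.2526 -4.664  -4.1553  0.5457  0.0044 23.3675]
 [ 1.35   21.2083  2.8117 -4.1933 -4.9289  0.5379  0.0045 22.9254]
 [ 1.5    21.4917  3.2692 -2.3689 -5.3255  0.53    0.0057 23.2513]]
```

```bash
cat > s7.py <<'E'
from crank import *
L=pickle.load(open('L1.pkl','rb'));P=L[:,5:7]
f=lambda p:np.hypot(P[:,0]-p[0],P[:,1]-p[1])-.055
q=least_squares(f,[.5436,.0574]);print('C r fixed',q.x,q.fun*1e3)
f=lambda p:np.hypot(P[:,0]-p[0],P[:,1]-p[1])-p[2]
q=least_squares(f,[.5436,.0574,.055]);print('C r free',q.x,q.fun*1e3)
im=cams.capture('wrist');cv2.imwrite('pics/w8.png',im[:,:,::-1])
im=cams.capture('scene');cv2.imwrite('pics/s8.png',im[140:290,230:380,::-1].repeat(4,0).repeat(4,1))
E
python3 s7.py
```

```text
C r fixed [0.5423 0.0593] [-0.0258 -0.0205  0.0036  0.0003  0.027   0.0202  0.0182  0.0121  0.0029
 -0.0546]
C r free [0.5424 0.059  0.0547] [ 0.011  -0.0068 -0.0003 -0.0157  0.005  -0.0019  0.0021  0.0079  0.0163
 -0.0176]
```

View pics/w8.png

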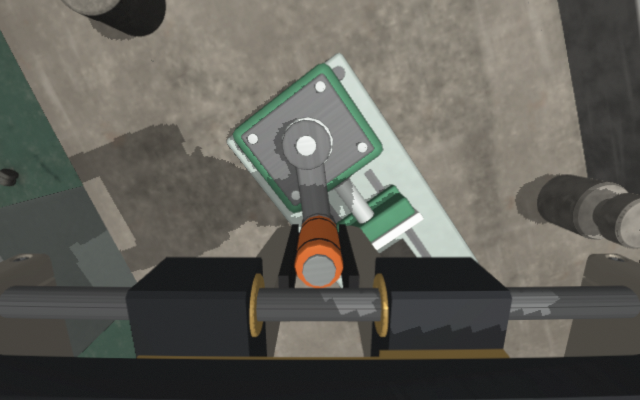

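View pics/s8.png

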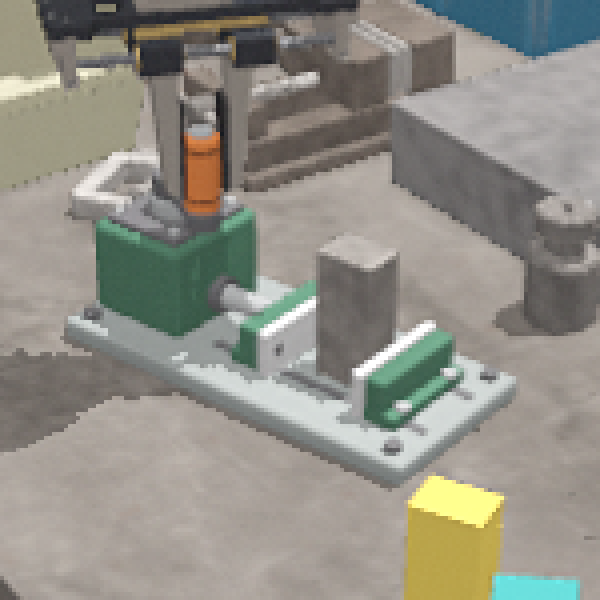

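The crank follows, the sleeve stays between the pads, and the jaw has moved. The circle fit gives C=(0.5424, 0.0591), r=55 mm, and I'll continue with that.

```bash
cat > s8.py <<'E'
from crank import *
_,_,_,R,f0=pickle.load(open('cr.pkl','rb'))
C=np.array([.5424,.0591]);r=.055;phi0=np.arctan2(-.0201,.0509)
pickle.dump((C,r,phi0,R,f0),open('cr2.pkl','wb'))
L=run(1.5,4.0,.1,C,r,phi0,R,f0,speed=.06,stopF=lambda l:len(l)>8 and l[-1,2]>l[3:8,2].mean()+3)
pickle.dump(L,open('L2.pkl','wb'));print(L)
E
python3 s8.py
```

```text
[[ 1.6    21.8833  3.957  -0.4365 -5.5922  0.5218  0.0083 23.6858]
 [ 1.7    22.1333  3.8866 -0.6111 -5.195   0.5167  0.0107 23.2941]
 [ 1.8    22.3833  3.8974 -1.1958 -4.6403  0.5118  0.0135 23.2211]
 [ 1.9    22.6333  4.1033 -0.3762 -3.4356  0.5073  0.0169 23.2959]
 [ 2.     22.8833  3.8113 -0.594  -4.2488  0.5031  0.0207 23.0925]
 [ 2.1    23.1333  4.2595  0.6296 -2.3178  0.4994  0.0248 22.9336]
 [ 2.2    23.3833  4.1362 -0.2964 -3.792   0.4961  0.0293 23.3608]
 [ 2.3    23.6333  3.716  -0.1976 -3.8104  0.4933  0.0341 23.4196]
 [ 2.4    23.8833  4.6598 -0.5164 -2.2946  0.491   0.0392 23.7025]
 [ 2.5    24.1333  5.4235 -0.7279 -1.8028  0.4892  0.0444 23.3211]
 [ 2.6    24.3833  5.0059 -1.1363 -1.7108  0.488   0.0498 23.1758]
 [ 2.7    24.6333  3.9826 -0.1262 -1.7406  0.4873  0.0553 23.2166]
 [ 2.8    24.8833  5.3063 -1.1068 -1.0269  0.4871  0.0608 23.6983]
 [ 2.9    25.1333  5.1063 -1.6367  0.1691  0.4875  0.0663 23.4049]
 [ 3.     25.3833  3.9615 -0.9697  1.2506  0.4885  0.0717 23.5987]
 [ 3.1    25.6333  4.5044 -0.0797  1.1481  0.4899  0.077  23.4569]
 [ 3.2    25.8833  4.6884 -0.5266  0.7206  0.4919  0.0821 23.1324]
 [ 3.3    26.1333  3.8101 -0.6131  1.7055  0.4945  0.087  23.2185]
 [ 3.4    26.3833  4.4089 -1.3415  1.8436  0.4975  0.0916 23.2715]
 [ 3.5    26.6333  4.4639 -0.719   2.7566  0.5009  0.0959 23.3028]
 [ 3.6    26.8833  5.4516  0.281   3.7573  0.5047  0.0999 23.3223]
 [ 3.7    27.1333  5.2296  0.0707  4.0743  0.509   0.1034 23.3717]
 [ 3.8    27.3833  5.6822  0.8409  5.1551  0.5136  0.1065 23.3254]
 [ 3.9    27.6333  4.8863  0.4855  4.2615  0.5185  0.1092 23.5389]
 [ 4.     27.8833  4.7745  0.3248  4.4681  0.5236  0.1113 23.47  ]]
```

```bash
cat > s9.py <<'E'
from crank import *
C,r,phi0,R,f0=pickle.load(open('cr2.pkl','rb'))
st=lambda l:(len(l)>1 and l[-2:,2].mean()>4.65+1.8)
L=run(4.0,7.0,.08,C,r,phi0,R,f0,speed=.048,stopF=st)
pickle.dump(L,open('L3.pkl','wb'));print(L[:,[0,1,2,3,4,7]])
s=[robot.read_state()['force']-f0 for _ in range(3)];print(s)
im=cams.capture('wrist');cv2.imwrite('pics/w9.png',im[:,:,::-1])
im=cams.capture('scene');cv2.imwrite('pics/s9.png',im[140:290,230:380,::-1].repeat(4,0).repeat(4,1))
E
python3 s9.py
```

```text
STOP
[[ 4.08   28.1333  5.366   0.5148  5.3018 23.5514]
 [ 4.16   28.3833  5.5793  0.179   3.8208 23.0587]
 [ 4.24   28.6333  5.7288  0.3555  5.1306 23.3814]
 [ 4.32   28.8833  6.397  -0.6585  3.6849 22.9766]
 [ 4.4    29.1333  6.3674 -0.8367  4.8748 23.3097]
 [ 4.48   29.3833  5.8207 -1.399   4.8543 23.4083]
 [ 4.56   29.6333  6.6513 -0.6663  5.8083 23.4182]
 [ 4.64   29.8833  6.9358 -1.2591  5.2982 23.6369]]
[array([-6.995 ,  0.8727,  5.2982]), array([-6.995 ,  0.8727,  5.2982]), array([-6.995 ,  0.8727,  5.2982])]
```

View pics/s9.png

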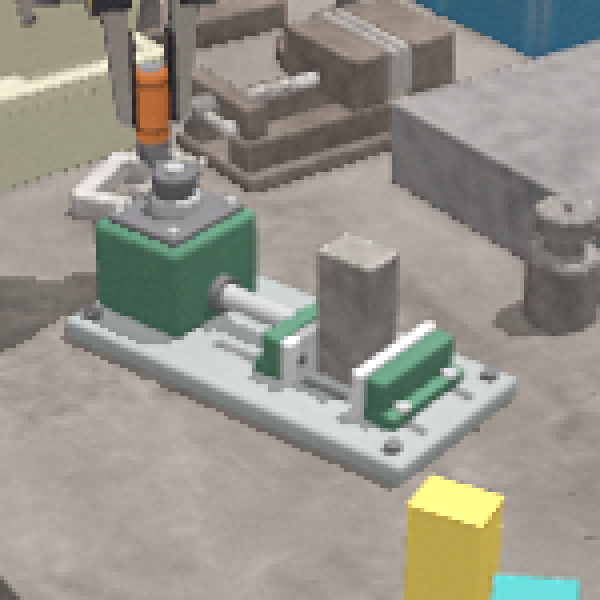

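Not stiff yet. The jaw is only just reaching the block, and the drift in drag depends on arm configuration. I'll continue with a stop based on local rise.

```bash
cat > s10.py <<'E'
from crank import *
C,r,phi0,R,f0=pickle.load(open('cr2.pkl','rb'))
P=pickle.load(open('L3.pkl','rb'))
def st(l):
    A=np.r_[P,l][:,2]
    print(round(l[-1,0],2),round(l[-1,2],2),round(l[-1,3],2),round(l[-1,4],2),round(l[-1,1],2))
    return A[-1]-np.mean(A[-8:-3])>2.6 or (A[-2:].mean()-np.mean(A[-9:-4])>2.0)
L=run(4.64,7.0,.08,C,r,phi0,R,f0,speed=.048,stopF=st)
pickle.dump(np.r_[P,L],open('L4.pkl','wb'))
im=cams.capture('scene');cv2.imwrite('pics/s10.png',im[140:290,230:380,::-1].repeat(4,0).repeat(4,1))
im=cams.capture('wrist');cv2.imwrite('pics/w10.png',im[:,:,::-1])
E
python3 s10.py
```

```text
4.72 6.55 -1.24 5.2 30.23
4.8 7.19 -1.41 4.46 30.48
4.88 6.4 -1.76 4.88 30.73
4.96 6.27 -1.53 4.1 30.98
5.04 6.07 -1.91 4.65 31.23
5.12 6.23 -3.35 4.17 31.48
5.2 5.6 -2.77 4.28 31.73
5.28 6.05 -3.31 4.12 31.98
5.36 6.07 -2.99 4.06 32.23
5.44 6.17 -4.01 4.58 32.48
5.52 5.8 -3.99 4.31 32.73
5.6 6.17 -3.8 3.39 32.98
5.68 6.24 -4.18 2.99 33.23
5.76 6.86 -4.6 3.97 33.48
5.84 7.25 -4.37 2.76 33.73
5.92 8.52 -3.54 2.67 33.98
6.0 9.89 -4.48 1.21 34.23
STOP
```

View pics/s10.png

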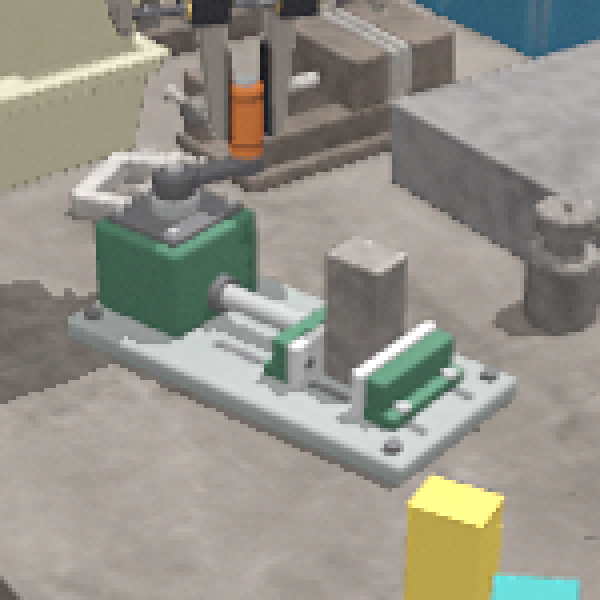

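View pics/w10.png

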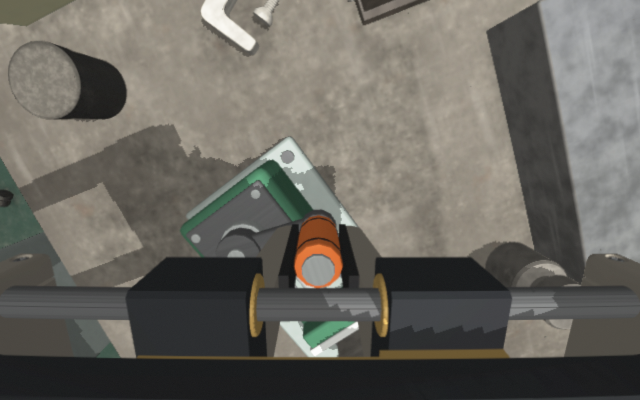

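It clearly stiffened: drag rose from 6.1 to 9.9 N over the last steps, at the expected slope of about 1.3 N per step. That's about 34 N of clamping, so I'll stop here, release and back off.

```bash
cat > s11.py <<'E'
from h import *
from cell import robot,cams
robot.open_jaws()
s=robot.read_state();p=s['ee_pos'];print(s['time'],p,s['force'],s['width'])
robot.move_straight([p[0],p[1],.25],max_speed=.15)
robot.movep([.587,-.09,.32],down(np.radians(15.8)))
s=robot.read_state();print(s['time'],s['force'])
im=cams.capture('wrist');cv2.imwrite('pics/w11.png',cv2.resize(im[0:240,230:410,::-1],None,fx=2.5,fy=2.5,interpolation=cv2.INTER_CUBIC))
im=cams.capture('scene');cv2.imwrite('pics/s11.png',im[:,:,::-1])
cv2.imwrite('pics/s11c.png',im[140:290,230:380,::-1].repeat(4,0).repeat(4,1))
E
python3 s11.py
```

```text
35.425 [0.5972 0.054  0.128 ] [ 0.2436 -1.2509  0.0112] 0.09154196509342913
37.2333 [-0.4397  0.3393 -0.1622]
```

View pics/w11.png

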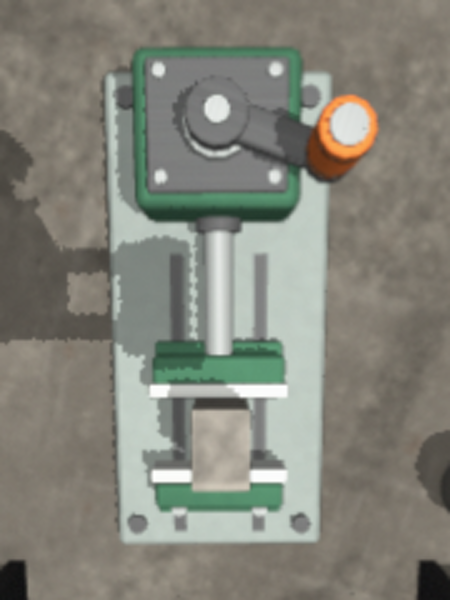

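View pics/s11.png

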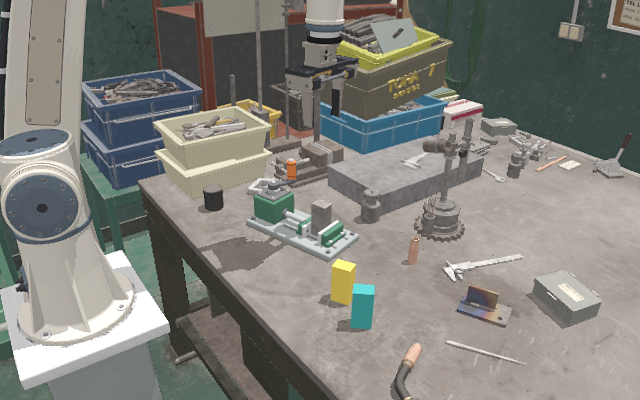

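The block is upright and square between both jaws, with the jaw gap at about 42 mm. The tin, nozzle and weight haven't moved. One last check is that the crank has held its angle, then I'll hand in.

Run:
```python
from h import *
from cell import robot,cams
s=robot.read_state();c=cams.calibration('wrist');T=wristT(s,c)
f=lambda u,v:(230+(u+.5)/2.5-.5,(v+.5)/2.5-.5)
w=onplane(c,[f(351,124)],.168,T)[0];d=w[:2]-[.5424,.0591];print(w,np.hypot(*d),'deg',np.degrees(np.arctan2(d[1],d[0])),'expected ~ -5..-4')
j=onplane(c,[f(218,397),f(218,469)],.049,T);print('gap',np.linalg.norm(j[0]-j[1]))
robot.dwell(.3);print(robot.read_state()['time'],robot.sign_off())
```

```text
[0.5983 0.0571 0.168 ] 0.05592491931531882 deg -2.0873619389696416 expected ~ -5..-4
gap 0.042093170238820976
the job is handed in; nothing more can be done
37.6333 None
```

The steel block is clamped upright between the jaws with its 42 mm width running jaw to jaw. The job was handed in at 37.6 s of the 72 s allowed.

- **Block:** I set the grey steel block on the bed, let go of it, and checked it was square before touching the crank.
- **Crank:** I held the orange sleeve in the fingers the whole way and wound about 6.0 rad clockwise. The last steps rose from about 6.1 to 9.9 N at the sleeve. That is about 3.7 N more than running free, or an estimated 34 N of clamping. I stopped there, let go and backed off.
- **Last checks:** The jaw gap measured 42.1 mm and the block was upright against the back jaw. The tin, nozzle and weight stood where they started.
- **Disagreements:**
  - After release the crank angle read −2°, about 3° short of the −5° commanded. That is within the hand's lag and the camera error.
  - The resting drag reading was lower than the stated 8 N and drifted with the arm's pose. An early fixed threshold therefore stopped the winding falsely at 4.64 rad, and I carried on using the local rise in drag instead.

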